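Start the drying timers for three freshly sprayed motorcycle parts

TASK

Start the three drying timers in the order their parts were sprayed: with the fingertips, gently press the red timer's cap down, then the white one, then the blue one, each nearly or fully home so that it stays down. Only touch the timers, without lifting or shoving them. The three painted parts beside them are wet, so touch neither them nor the spray can, and draw the hand clear at the end.

Things in the scene. Friction and masses are not known exactly. Their poses are not given: they have to be found in the camera images.
- red_timer: Loose drying timer with the red cap: grey box 80 x 80 mm, 36 mm high (360 to 590 g), display on its -x side; it stands on the table. Origin: centre of its underside, z up.
- red_cap_top (a point): Centre of the top face of the red timer's round cap (40 mm across); the cap sits in the middle of the timer. It is 60 mm above the table while the cap is up and goes down with the cap; the soft sprung top gives up to another 8 mm under load (1.2 N per mm) and springs back when let go.
- red_cap (a joint): How far the red cap has been pressed down, in m: 0 up (start), 0.012 fully down. The cap yields at about 3 to 4 N (its soft top then gives about 3 mm, not counted here) and stays where it is left. Fingertips that go 15 to 19 mm below the raised cap's top thus press it fully down with about 3 to 8 N; 20 mm is the hard end.
- white_timer: Loose drying timer with the white cap: grey box 80 x 80 mm, 36 mm high (360 to 590 g), display on its -x side; it stands on the table. Origin: centre of its underside, z up.
- white_cap_top (a point): Centre of the top face of the white timer's round cap (40 mm across); the cap sits in the middle of the timer. It is 60 mm above the table while the cap is up and goes down with the cap; the soft sprung top gives up to another 8 mm under load (1.2 N per mm) and springs back when let go.
- white_cap (a joint): How far the white cap has been pressed down, in m: 0 up (start), 0.012 fully down. The cap yields at about 3 to 4 N (its soft top then gives about 3 mm, not counted here) and stays where it is left. Fingertips that go 15 to 19 mm below the raised cap's top thus press it fully down with about 3 to 8 N; 20 mm is the hard end.
- blue_timer: Loose drying timer with the blue cap: grey box 80 x 80 mm, 36 mm high (360 to 590 g), display on its -x side; it stands on the table. Origin: centre of its underside, z up.
- blue_cap_top (a point): Centre of the top face of the blue timer's round cap (40 mm across); the cap sits in the middle of the timer. It is 60 mm above the table while the cap is up and goes down with the cap; the soft sprung top gives up to another 8 mm under load (1.2 N per mm) and springs back when let go.
- blue_cap (a joint): How far the blue cap has been pressed down, in m: 0 up (start), 0.012 fully down. The cap yields at about 3 to 4 N (its soft top then gives about 3 mm, not counted here) and stays where it is left. Fingertips that go 15 to 19 mm below the raised cap's top thus press it fully down with about 3 to 8 N; 20 mm is the hard end.
- red_fuel_cap: Loose wet-painted red fuel cap, 66 mm across, 38 mm high, standing 115 to 140 mm beyond (+x side) the red timer. Origin: centre of its underside.
- white_cup: Loose wet-painted white cup, 68 mm across, 70 mm high, mouth up, standing 115 to 140 mm beyond the white timer. Origin: centre of its underside.
- blue_bell_mouth: Loose wet-painted blue intake bell mouth, 68 mm across at its foot, 40 mm above, 56 mm high, standing 115 to 140 mm beyond the blue timer. Origin: centre of its underside.
- spray_can: Loose spray can with orange label and cap, 58 mm across, 170 mm high, standing at the right-hand (-y) side of the work. Origin: centre of its underside.
Mind the look-alikes: they are no part of the job. Leave any purple look-alike of the red_timer alone.

How it is judged:
On the way, in this order (a step that is already met when the one before it is completed fails the run):
1. the red cap is pressed down while the white and blue cap is still up (value of joint red_cap above 0.008 m and value of joint each of white_cap, blue_cap below 0.003 m), for 0.1 s.
2. the white cap is pressed down while the blue cap is still up (value of joint each of red_cap, white_cap above 0.008 m and value of joint blue_cap below 0.003 m), for 0.1 s.
3. the blue cap is pressed down last (value of joint each of red_cap, white_cap, blue_cap above 0.008 m), for 0.1 s.
At the end, for the whole second after the job is handed in: All three caps are at least 8 mm of their 12 mm down, pressed in the order red, white, blue; each timer stands still and upright within 25 mm of where it started; painted parts and spray can stand upright within 10 mm of where they were, untouched (all of step 3 and distance of each of red_timer, white_timer, blue_timer from where it was at the start of the episode below 0.025 m and angle between each of red_timer, white_timer, blue_timer, red_fuel_cap, white_cup, blue_bell_mouth, spray_can's own z axis and vertical below 0.1 rad and linear speed of each of red_timer, white_timer, blue_timer below 0.02 m/s and distance of each of red_fuel_cap, white_cup, blue_bell_mouth, spray_can from where it was at the start of the episode below 0.01 m).
It fails at once if a cap is pressed out of the order red, white, blue ((value of joint white_cap above 0.004 m and value of joint red_cap below 0.008 m) or (value of joint blue_cap above 0.004 m and value of joint white_cap below 0.008 m)).
It fails at once if a timer is lifted or tipped (height (world z) of any of red_timer, white_timer, blue_timer above 0.012 m or angle between any of red_timer, white_timer, blue_timer's own z axis and vertical above 0.2 rad).
It fails at once if a timer is shoved more than 25 mm (distance of any of red_timer, white_timer, blue_timer from where it was at the start of the episode above 0.025 m).
It fails at once if a timer is pressed hard (over 15 N) (contact force between any of the arm, the fingers and red_timer above 15 N or contact force between any of the arm, the fingers and white_timer above 15 N or contact force between any of the arm, the fingers and blue_timer above 15 N).
It fails at once if the robot touches a painted part or the spray can, or one of them is moved more than 10 mm (contact force between any of the arm, the fingers and red_fuel_cap above 0.3 N or contact force between any of the arm, the fingers and white_cup above 0.3 N or contact force between any of the arm, the fingers and blue_bell_mouth above 0.3 N or contact force between any of the arm, the fingers and spray_can above 0.3 N or distance of any of red_fuel_cap, white_cup, blue_bell_mouth, spray_can from where it was at the start of the episode above 0.01 m).
It also fails if it takes over 58 s, if anything falls off the work surface, if the arm or the gripper's body presses on something with over 40 N, if the wrist force passes 120 N, or if a joint passes its speed limit or range.

ROBOT

A 6-joint arm with a two-finger parallel gripper is mounted at the origin on the work surface. World frame = base frame: x ahead of the robot, y to its left, z up, the work surface at z = 0. Lengths are in m, angles in rad, forces in N, time in s.
With the tool pointing down it reaches from about 0.4 to 0.825 m from the base axis. Payload 7 kg.
Tool frame: the origin (TCP) lies midway between the tips of the shut fingers; the grasp point (between the pads) lies 19 mm behind it; z points along the fingers, y is the line along which they close (so a half turn about z gives the same grasp; the last joint's range is limited). The gripper opens to 85 mm and grips with 20 to 120 N. Pads are 22 mm wide; open, the fingers measure 114 mm over their backs; the gripper's body (76 mm by 85 mm) begins 54 mm behind the grasp point. The pads swing forward as they close: fully open they stand 13 mm farther back than shut.
Start: joints at [-0.82, 0.359, 0.012, 0, -1.224, -0.288], TCP at [0.301, -0.604, 0.197] pointing down, gripper open.
Joint ranges: [-3.07, 3.07], [-1.43, 2.12], [-1.02, 1.25], [-3.03, 1.67], [-3.05, -0], [-3.03, 3.03]. Speed limits (rad/s): [2.39, 2.39, 3.01, 3.14, 3.14, 3.14].

INTERFACE

Orientations are given as a unit quaternion [x, y, z, w].
In Python, from cell import status, viewer, ticket, spotter gives the robot as it stands. The module is installed in compiled form; this text tells all that it offers.
- The arm moves only by the tool servo_tool, never from a script. Its arguments are lists of equal length, an entry for each row: "linear": the shift along the tool's x, y, z in mm, a list of three; "angular": the turn, a rotation vector about the tool's x, y, z in rad, a list of three; "hand": the finger opening in mm, from 0 to 85.4. A call has 1 to 12 rows; each row is the pose to reach, as a shift and turn from the pose commanded when the call began, along the tool's axes at that moment; what a row does not reach only later rows make up. A row lasts 1/10 s, in which the tool goes at most 50 mm and 8.59 degrees, less where a joint would pass 70% of its speed; a pose out of reach is approached as far as the arm can. A call with a gripper value outside its range is refused whole. The fingers move at their own pace and stop on an object; "grip_force" is the grip in N (left out, the last holds). Time passes only in rows, so rows that repeat a pose let the fingers close. It gives the time, the measured TCP pose, the force, the opening and the grip force at its end, in the units of the state.
- status.get_state(): the state, without advancing time (a new reading comes with each control period).
- viewer.read_camera(name): name is "scene" or "top" or "wrist"; returns a dict with "img" (384x512x3 uint8, red, green, blue), "intrinsics" (3x3 intrinsics, pixels), "extrinsics" (4x4, takes a point from camera to world coordinates). Camera axes: x right, y up, looking along -z (the intrinsics and any distortion apply to the point x, -y, -z); pixel columns grow to the right and rows downward; lengths in m; the calibration is good to about 2 mm. A picture is of the moment at which its call begins. There is no depth.
- ticket.sign_off(): hands the job in; it is judged then, once.
Trained networks look in a picture, given as the dict that the camera call returned (one of the last four; its "shot" number tells which), for a name from the list of things; names that differ only in an ending like _2 or _b are one class to them, and where a whole thing is asked for, a point or a joint stands for the part that bears it (a point fixed in the world has none). Each returns a list of dicts, best first, with "p" (0 to 1); they miss things now and then, are a little off and sometimes report something else, mostly with a low value. They report only what shows in the picture. A call takes as long as a camera call. They do not tell look-alikes from the thing itself.
- spotter.boxes_of(picture, query): "at" ([column, row] in pixels, amid what is visible of it).
The state is a dict: "time_s": time; "joint_positions": joint angles; "qvel": joint speeds; "effort": joint torques, N m; "position": TCP position; "orientation": TCP orientation; "force": force on the tool from outside, world axes, zero at the start; "wrist_torque": the same for the moment, N m; "opening": finger opening in m; "grip_force": force on a finger pad.
Only numpy, scipy, OpenCV 4.12 (cv2) and the standard library are available. Lean on these libraries where they do the work, as an engineer would, in place of code of your own. Each camera call takes 0.05 s, during which the arm holds its last target. There are 200 camera calls.

## Working session

There is one attempt and no reset: what is moved stays moved. The work goes in short steps, Python scripts to look and compute and a tool call to move; the robot and the scene stay as the last step left them, time stands still between calls to the robot, and variables do not carry over. Pictures are saved under pics/ and viewed, at most 10 in all, crops included, and the job is handed in when it is done.

Besides the shell and the picture viewer there is one more tool, called after "Emit:" as a command line: name --argument value ..., lists and objects as JSON in quotes. servo_tool: Moves the arm, as the interface text tells. Its arguments: {"type":"object","properties":{"linear":{"type":"array"},"angular":{"type":"array"},"hand":{"type":"array"},"grip_force":{"type":"number"}},"required":["linear","angular","hand"]}

```bash
mkdir -p pics
cat > h.py <<'E'
import numpy as np, cv2
from cell import status, viewer, ticket, spotter
from scipy.spatial.transform import Rotation as R
def ray(p,c,z):
    K=np.array(p["intrinsics"]);E=np.array(p["extrinsics"])
    d=np.linalg.solve(K,[c[0],c[1],1]);d=E[:3,:3]@np.array([d[0],-d[1],-d[2]]);o=E[:3,3]
    return o+d*(z-o[2])/d[2]
def proj(p,X):
    K=np.array(p["intrinsics"]);E=np.array(p["extrinsics"])
    q=E[:3,:3].T@(np.array(X)-E[:3,3]);q=K@[q[0],-q[1],-q[2]];return q[:2]/q[2]
E
python3 - <<'E'
from h import *
s=status.get_state();print({k:np.round(s[k],3) for k in s})
for n in("top","scene"):
    p=viewer.read_camera(n);cv2.imwrite(f"pics/{n}0.png",p["img"][...,::-1])
    print(n,np.round(p["extrinsics"],3).tolist(), [k for k in p])
    for q,z in(("red_cap_top",.06),("white_cap_top",.06),("blue_cap_top",.06),("red_timer",.03),("white_timer",.03),("blue_timer",.03),("red_fuel_cap",.02),("white_cup",.035),("blue_bell_mouth",.03),("spray_can",.085)):
        print(q,[(np.round(b["at"]),round(b["p"],2),np.round(ray(p,b["at"],z)[:2],3)) for b in spotter.boxes_of(p,q)[:4]])
E
```

```text
{'time_s': np.float64(0.0), 'joint_positions': array([-0.82 ,  0.359,  0.011, -0.   , -1.224, -0.288]), 'qvel': array([-0.002,  0.002, -0.001,  0.003, -0.001,  0.   ]), 'effort': array([ 2.0000e-03, -5.8332e+01,  2.9343e+01,  6.9370e+00, -6.0000e-03,
       -0.0000e+00]), 'position': array([ 0.301, -0.604,  0.196]), 'orientation': array([-0.229,  0.973,  0.001, -0.   ]), 'force': array([-0.942,  0.683, -0.684]), 'wrist_torque': array([-0.024,  0.011, -0.027]), 'grip_force': np.float64(0.0), 'opening': np.float64(0.085)}
top [[-0.028, 0.994, -0.105, 0.475], [-1.0, -0.028, 0.005, -0.039], [0.002, 0.106, 0.994, 1.166], [0.0, 0.0, 0.0, 1.0]] ['img', 'intrinsics', 'extrinsics', 'shot']
red_cap_top [(array([271., 149.]), 0.67, array([ 0.715, -0.097])), (array([237., 210.]), 0.64, array([0.552, 0.001]))]
white_cap_top [(array([149., 228.]), 0.66, array([0.51 , 0.238]))]
blue_cap_top [(array([331., 233.]), 0.67, array([ 0.483, -0.249]))]
red_timer [(array([269., 151.]), 0.72, array([ 0.717, -0.091]))]
white_timer [(array([151., 232.]), 0.57, array([0.499, 0.241])), (array([148., 230.]), 0.54
[... 850 characters left out ...]
42, array([ 0.511, -0.274]))]
red_timer [(array([266., 187.]), 0.9, array([0.548, 0.005])), (array([275., 236.]), 0.8, array([ 0.728, -0.103])), (array([310., 154.]), 0.26, array([0.523, 0.24 ]))]
white_timer [(array([310., 156.]), 0.73, array([0.531, 0.231]))]
blue_timer [(array([193., 216.]), 0.72, array([ 0.5  , -0.257]))]
red_fuel_cap [(array([335., 169.]), 0.54, array([0.625, 0.264])), (array([146., 226.]), 0.46, array([ 0.435, -0.397])), (array([190., 210.]), 0.15, array([ 0.464, -0.25 ]))]
white_cup [(array([332., 168.]), 0.74, array([0.627, 0.247]))]
blue_bell_mouth [(array([222., 233.]), 0.79, array([ 0.615, -0.227]))]
spray_can [(array([145., 227.]), 0.89, array([ 0.487, -0.416]))]
```

View pics/top0.png

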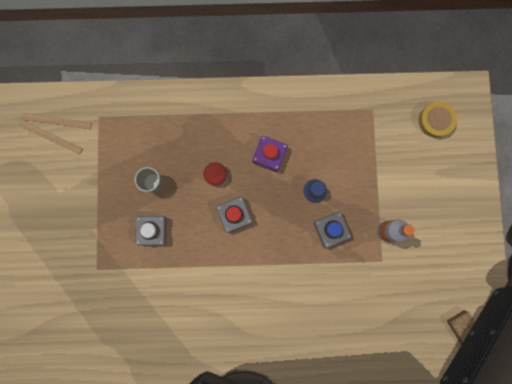

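View pics/scene0.png

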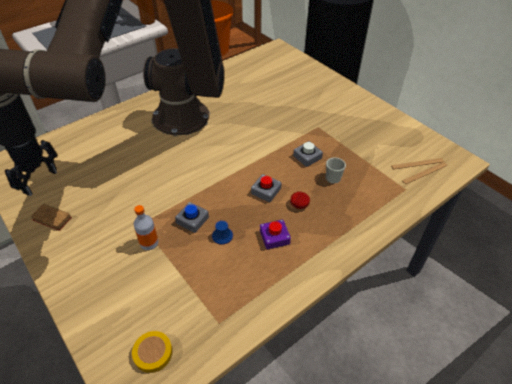

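The top view shows the red timer's cap at about (234,214), white at (149,230) and blue at (334,230). The purple look-alike is at (270,152), and the can at about (398,231). I'll refine the cap centres by colour and work out the move.

Run:
```python
from h import *
s=status.get_state();Rt=R.from_quat(s["orientation"]);P=np.array(s["position"])
print(np.round(Rt.as_matrix(),4).tolist(),P)
G={"top":{"red":(234,214),"white":(149,230),"blue":(334,230)},"scene":{"red":(266,182),"white":(309,148),"blue":(191,212)}}
for n in G:
    p=viewer.read_camera(n);im=p["img"].astype(int);r,g,b=im[...,0],im[...,1],im[...,2]
    M={"red":r-np.maximum(g,b)>50,"white":(im.min(2)>150),"blue":b-np.maximum(r,g)>40}
    for c,(u,v) in G[n].items():
        m=np.zeros(r.shape,bool);m[v-13:v+14,u-13:u+14]=M[c][v-13:v+14,u-13:u+14]
        ys,xs=np.nonzero(m);at=(xs.mean(),ys.mean())
        (cx,cy),rad=cv2.minEnclosingCircle(np.c_[xs,ys].astype(np.float32))
        X=ray(p,at,.057)  # cap side slightly shows
        print(n,c,len(xs),np.round(at,1),np.round((cx,cy,rad),1),np.round(X[:2],4),"shift mm",np.round(Rt.inv().apply(X-P)*1e3))
```

```text
[[-0.8948, -0.4464, -0.0], [-0.4464, 0.8948, 0.0], [0.0, 0.0, -1.0]] [ 0.30131443 -0.60398539  0.19718536]
top red 181 [233.3 213.7] [233.2 213.5   7.6] [0.5422 0.0112] shift mm [-490.  443.  140.]
top white 157 [147.1 229.8] [147.  229.9   7.1] [0.5052 0.2437] shift mm [-561.  668.  140.]
top blue 175 [334.2 229. ] [334.2 229.2   7.5] [ 0.4932 -0.2596] shift mm [-325.  222.  140.]
scene red 141 [266.1 180.6] [267.9 176.3  11.7] [0.5447 0.0093] shift mm [-492.  440.  140.]
scene white 61 [308.4 145.1] [308.1 145.5   5.1] [0.5018 0.2456] shift mm [-559.  671.  140.]
scene blue 149 [190.9 210.6] [190.9 210.7   7. ] [ 0.4984 -0.2622] shift mm [-329.  218.  140.]
```

The two views agree to about 4 mm, which is close enough for 40 mm caps. I'll rise first, shut the hand, then travel to above the red timer.

Emit:
servo_tool --linear '[[0,0,-50],[0,0,-70],[-490,442,-70],[-490,442,-70],[-490,442,-70],[-490,442,-70],[-490,442,-70],[-490,442,-70],[-490,442,-70],[-490,442,-70],[-490,442,-70],[-490,442,-70]]' --angular '[[0,0,0],[0,0,0],[0,0,0],[0,0,0],[0,0,0],[0,0,0],[0,0,0],[0,0,0],[0,0,0],[0,0,0],[0,0,0],[0,0,0]]' --hand '[0,0,0,0,0,0,0,0,0,0,0,0]'

```text
time_s: 2.4
position: [0.4844, -0.1365, 0.2677]
orientation: [-0.229, 0.973, -0.0, 0.001]
force: [1.7, -0.6, 1.0]
opening: -0.0003
grip_force: 0.0
```

Emit:
servo_tool --linear '[[-119,106,0],[-119,106,0],[-119,106,0],[-119,106,0],[-119,106,50],[-119,106,100],[-119,106,140],[-119,106,165],[-119,106,180],[-119,106,188],[-119,106,188],[-119,106,188]]' --angular '[[0,0,0],[0,0,0],[0,0,0],[0,0,0],[0,0,0],[0,0,0],[0,0,0],[0,0,0],[0,0,0],[0,0,0],[0,0,0],[0,0,0]]' --hand '[0,0,0,0,0,0,0,0,0,0,0,0]'

```text
time_s: 3.6
position: [0.5438, 0.0094, 0.0801]
orientation: [-0.229, 0.973, -0.0, 0.001]
force: [0.1, -0.0, -0.5]
opening: 0.0001
grip_force: 0.0
```

Run:
```python
from h import *
s=status.get_state();print(s["position"],s["force"],s["time_s"])
p=viewer.read_camera("wrist");cv2.imwrite("pics/w1.png",p["img"][...,::-1])
print([(b["at"],b["p"],ray(p,b["at"],.06)) for b in spotter.boxes_of(p,"red_cap_top")],proj(p,s["position"]))
```

```text
[0.54382398 0.00942981 0.08006768] [ 0.10725572 -0.02339209 -0.50417006] 3.6
[([266.1, 204.9], 0.66, array([0.53919396, 0.01306986, 0.06      ])), ([80.6, 307.0], 0.55, array([ 0.70034693, -0.09161122,  0.06      ])), ([21.6, 24.4], 0.51, array([ 0.49871971, -0.1855126 ,  0.06      ]))] [259.39775255 217.92679111]
```

View pics/w1.png

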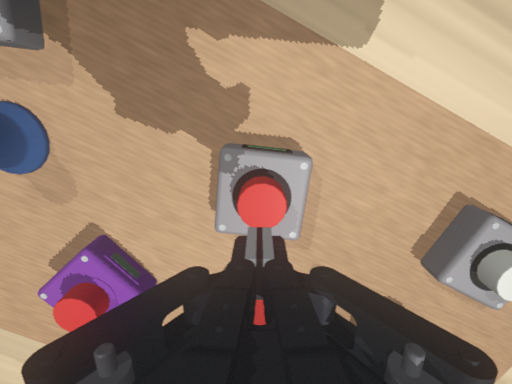

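The wrist view shows the fingertips (about (260,228)) over the red cap, whose visible part is centred near (263,203). The purple timer is well clear at lower left, so I can press.

Emit:
servo_tool --linear '[[0,0,12],[0,0,19],[0,0,23],[0,0,26],[0,0,28],[0,0,30],[0,0,32],[0,0,34],[0,0,35],[0,0,36],[0,0,37],[0,0,37]]' --angular '[[0,0,0],[0,0,0],[0,0,0],[0,0,0],[0,0,0],[0,0,0],[0,0,0],[0,0,0],[0,0,0],[0,0,0],[0,0,0],[0,0,0]]' --hand '[0,0,0,0,0,0,0,0,0,0,0,0]'

```text
time_s: 4.9
position: [0.5431, 0.0094, 0.0421]
orientation: [-0.229, 0.973, -0.0, -0.0]
force: [0.9, 0.1, 0.1]
opening: 0.0004
grip_force: 0.0
```

Run:
```python
from h import *
for n in ("scene","wrist"):
    p=viewer.read_camera(n)
    im=p["img"][...,::-1]
    if n=="scene": im=cv2.resize(im[130:260,180:360],None,fx=4,fy=4,interpolation=cv2.INTER_CUBIC)
    cv2.imwrite(f"pics/{n}2.png",im)
    s=status.get_state();print(s["position"],s["force"],s["time_s"])
```

```text
[0.54317207 0.00942494 0.04219432] [ 0.56481665  0.04414045 -0.60595135] 4.95
[0.54322767 0.00944027 0.0422469 ] [0.08214645 0.38404478 0.90752088] 5.0
```

View pics/scene2.png

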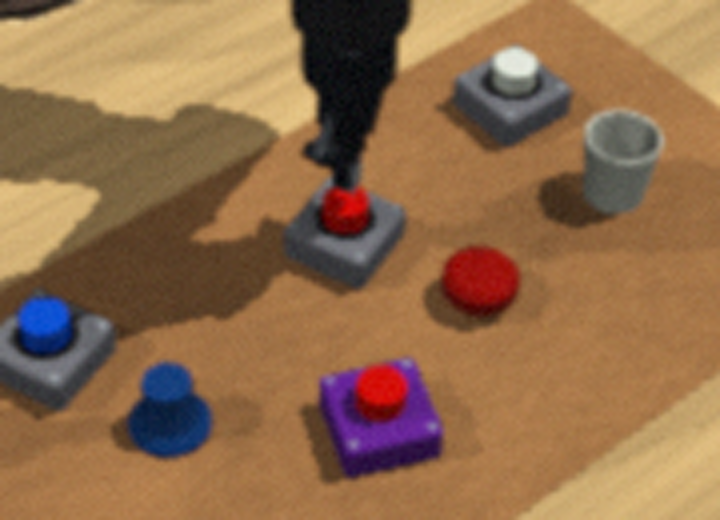

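View wrist2.

Run:
```python
from h import *
p=viewer.read_camera("scene");s=status.get_state();X=np.array(s["position"])
for d in((0,0,0),(0,0,.018),(0,0,.03),(-.02,0,0)): print(d,(proj(p,X+d)-[180,130])*4)
p=viewer.read_camera("wrist");print(proj(p,X),np.array(p["extrinsics"])[:3,3],s["force"])
```

```text
(0, 0, 0) [343.11371891 213.16365912]
(0, 0, 0.018) [343.52004697 198.50474043]
(0, 0, 0.03) [343.79498515 188.58591666]
(-0.02, 0, 0) [328.32575009 199.93971164]
[259.44105968 217.90162226] [ 0.47564101 -0.02477028  0.21964315] [-0.88740785 -0.22393979  1.70124391]
```

View pics/wrist2.png

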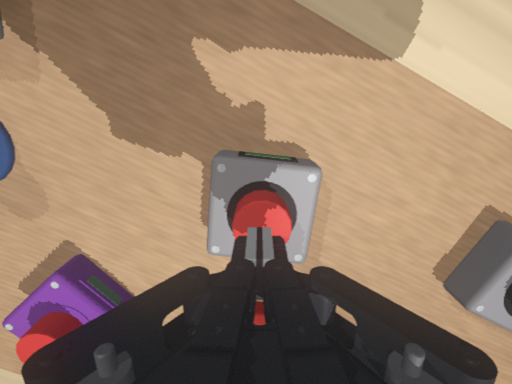

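Run:
```python
from h import *
s=status.get_state();X=np.array(s["position"])
a=viewer.read_camera("scene");b=viewer.read_camera("wrist");t=viewer.read_camera("top")
pa,pb=(266.2,177.5),(260,228)
for z in(.04,.05,.06,.07,.08): print(z,ray(a,pa,z)[:2],ray(b,pb,z)[:2])
for n,p in(("w",b),("t",t),("s",a)):
    im=p["img"].astype(int);m=(im[...,0]-np.maximum(im[...,1],im[...,2])>50)
    u,v=proj(p,[.543,.010,.055]).astype(int);k=45 if n=="w" else 13
    ys,xs=np.nonzero(m[v-k:v+k,u-k:u+k]);print(n,(u,v),xs.min()+u-k,xs.max()+u-k,ys.min()+v-k,ys.max()+v-k,len(xs))
    for z in(.048,.06):
        c=[.0+.02*np.cos(q) for q in np.linspace(0,6.28,60)],[.02*np.sin(q) for q in np.linspace(0,6.28,60)]
        Q=np.array([proj(p,[.542+i,.011+j,z]) for i,j in zip(*c)]);print(z,np.round(Q.min(0)),np.round(Q.max(0)))
print(s["force"],s["effort"],np.array(b["intrinsics"])[0,0])
```

```text
0.04 [0.52113977 0.02955539] [0.55111714 0.01385665]
0.05 [0.52854694 0.02319882] [0.54691588 0.01170667]
0.06 [0.5359541  0.01684225] [0.54271462 0.0095567 ]
0.07 [0.54336126 0.01048569] [0.53851336 0.00740672]
0.08 [0.55076842 0.00412912] [0.5343121  0.00525675]
w (np.int64(260), np.int64(225)) 232 291 190 242 2149
0.048 [234. 193.] [291. 246.]
0.06 [232. 199.] [293. 255.]Traceback (most recent call last):
  File "<stdin>", line 9, in <module>
    return umr_minimum(a, axis, None, out, keepdims, initial, where)
ValueError: zero-size array to reduction operation minimum which has no identity
```

Run:
```python
from h import *
p=viewer.read_camera("wrist");q=dict(p);E=np.array(p["extrinsics"]).copy();E[:3,3]+=[.0007,0,.0378];q["extrinsics"]=E
for f,c in(("w1",q),("wrist2",p)):
    im=cv2.imread(f"pics/{f}.png")[...,::-1].astype(int);m=(im[...,0]-np.maximum(im[...,1],im[...,2])>50)
    m[:, :200]=0;m[:,330:]=0;m[260:]=0;ys,xs=np.nonzero(m);print(f,xs.min(),xs.max(),ys.min())
    for z in(.048,.054,.06):
        Q=np.array([proj(c,[.542+.02*np.cos(a),.011+.02*np.sin(a),z]) for a in np.linspace(0,6.28,90)]);print(z,np.round(Q.min(0),1),np.round(Q.max(0),1))
s=status.get_state();print(s["force"],s["effort"],s["position"])
```

```text
w1 237 286 176
0.048 [238.  178.3] [286.  223.6]
0.054 [237.5 180.3] [286.8 226.6]
0.06 [236.9 182.3] [287.5 229.7]
wrist2 232 291 190
0.048 [233.6 193.4] [290.9 246.2]
0.054 [232.8 196.2] [291.9 250.4]
0.06 [231.9 199.2] [293. 255.]
[ 0.82840984  0.06818595 -0.26345489] [ 6.02350683e-04 -4.65503490e+01  2.23213255e+01  5.27672991e+00
 -5.95656347e-04  1.67722868e-05] [0.54319877 0.00942164 0.04226609]
```

By triangulation the fingertips are at about z 0.066, roughly 20 mm short of the reported TCP. The force is also near zero, so the cap is still up. I'll go on down in small steps and watch the force.

Emit:
servo_tool --linear '[[0,0,1],[0,0,2],[0,0,3],[0,0,4],[0,0,5],[0,0,5],[0,0,5]]' --angular '[[0,0,0],[0,0,0],[0,0,0],[0,0,0],[0,0,0],[0,0,0],[0,0,0]]' --hand '[0,0,0,0,0,0,0]'

```text
time_s: 6.0
position: [0.5432, 0.0094, 0.0372]
orientation: [-0.229, 0.973, -0.0, -0.0]
force: [-0.3, 0.2, 0.2]
opening: -0.0002
grip_force: 0.0
```

Run:
```python
from h import *
a=viewer.read_camera("scene");b=viewer.read_camera("wrist");F=[status.get_state()["force"]]
for i in range(3): viewer.read_camera("top");F.append(status.get_state()["force"])
print(np.mean(F,0))
A=cv2.resize(a["img"][155:205,240:300],None,fx=7,fy=7,interpolation=cv2.INTER_CUBIC)
B=cv2.resize(b["img"][140:280,190:330],(350,350),interpolation=cv2.INTER_CUBIC)
cv2.imwrite("pics/c3.png",np.hstack([A,B])[...,::-1])
im=b["img"].astype(int);m=(im[...,0]-np.maximum(im[...,1],im[...,2])>50);m[:, :200]=0;m[:,330:]=0;m[260:]=0;ys,xs=np.nonzero(m);print(xs.min(),xs.max(),ys.min())
```

```text
[-0.19928361 -0.15227687 -0.106267  ]
231 292 192
```

View pics/c3.png

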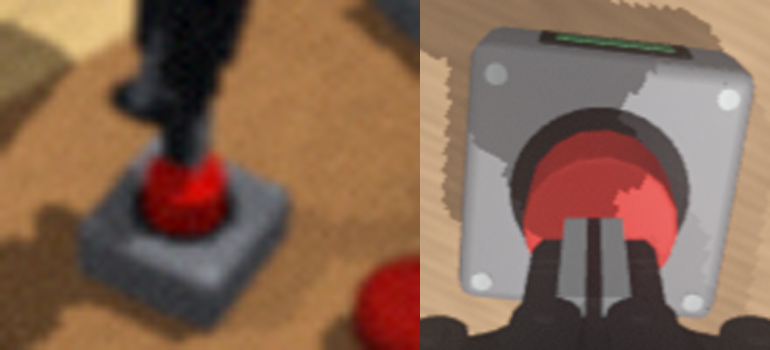

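Left crop: the tip ends at about (190,160), at the cap's top. Right crop: the tip at (595,218) sits over the disc. The cap hasn't moved and the force is 0, so I continue.

Emit:
servo_tool --linear '[[0,0,1],[0,0,2],[0,0,3],[0,0,4],[0,0,5],[0,0,5],[0,0,5]]' --angular '[[0,0,0],[0,0,0],[0,0,0],[0,0,0],[0,0,0],[0,0,0],[0,0,0]]' --hand '[0,0,0,0,0,0,0]'

```text
time_s: 6.95
position: [0.5432, 0.0094, 0.0322]
orientation: [-0.229, 0.973, -0.0, -0.0]
force: [-0.3, -0.8, -0.1]
opening: 0.0002
grip_force: 0.0
```

Emit:
servo_tool --linear '[[0,0,1],[0,0,2],[0,0,3],[0,0,4],[0,0,4],[0,0,4]]' --angular '[[0,0,0],[0,0,0],[0,0,0],[0,0,0],[0,0,0],[0,0,0]]' --hand '[0,0,0,0,0,0]'

```text
time_s: 7.55
position: [0.5432, 0.0094, 0.0282]
orientation: [-0.229, 0.973, -0.0, -0.0]
force: [1.0, -0.5, 1.0]
opening: 0.0002
grip_force: 0.0
```

```bash
cat > chk.py <<'E'
from h import *
b=viewer.read_camera("wrist");F=[status.get_state()["force"]]
for i in range(3): viewer.read_camera("top");F.append(status.get_state()["force"])
im=b["img"].astype(int);m=(im[...,0]-np.maximum(im[...,1],im[...,2])>50);m[:, :200]=0;m[:,330:]=0;m[260:]=0;ys,xs=np.nonzero(m)
print(status.get_state()["position"],np.mean(F,0),xs.min(),xs.max(),ys.min())
E
python3 chk.py
```

```text
[0.54320442 0.00939345 0.02824923] [-0.00491631  0.05699433 -0.06357593] 229 294 196
```

Emit:
servo_tool --linear '[[0,0,1],[0,0,2],[0,0,3],[0,0,4],[0,0,4],[0,0,4]]' --angular '[[0,0,0],[0,0,0],[0,0,0],[0,0,0],[0,0,0],[0,0,0]]' --hand '[0,0,0,0,0,0]'

```text
time_s: 8.35
position: [0.5432, 0.0094, 0.0243]
orientation: [-0.229, 0.973, -0.0, -0.0]
force: [-1.5, -1.3, 1.8]
opening: -0.0003
grip_force: 1.0
```

```bash
sed -i 's/^import numpy/import numpy/' h.py; python3 chk.py
python3 - <<'E'
from h import *
a=viewer.read_camera("scene");b=viewer.read_camera("wrist")
A=cv2.resize(a["img"][140:210,225:305],None,fx=5,fy=5,interpolation=cv2.INTER_CUBIC)
B=cv2.resize(b["img"][140:290,180:330],(350,350),interpolation=cv2.INTER_CUBIC)
cv2.imwrite("pics/c4.png",np.hstack([A,B])[...,::-1])
E
```

```text
[0.54322737 0.00945353 0.02427486] [-0.77441988 -0.03967219  1.64517389] 229 294 197
```

View pics/c4.png

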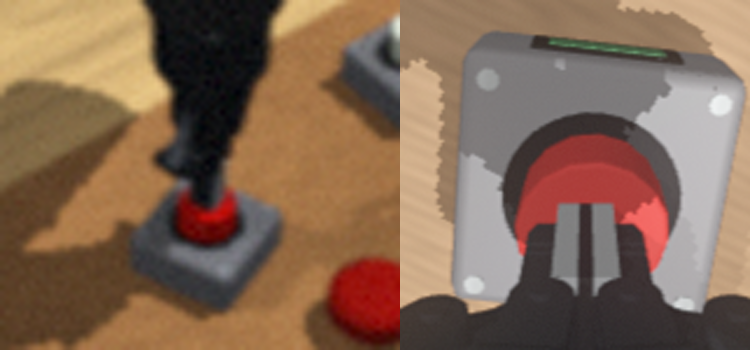

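Contact at last: the mean vertical force is 1.6 N, so the tips touch at a reported z of about 0.026. Both crops show the tip on the cap's disc. Pressing on from here.

Emit:
servo_tool --linear '[[0,0,1],[0,0,2],[0,0,3],[0,0,4],[0,0,5],[0,0,6],[0,0,7],[0,0,8],[0,0,8]]' --angular '[[0,0,0],[0,0,0],[0,0,0],[0,0,0],[0,0,0],[0,0,0],[0,0,0],[0,0,0],[0,0,0]]' --hand '[0,0,0,0,0,0,0,0,0]'

```text
time_s: 9.55
position: [0.5432, 0.0094, 0.0161]
orientation: [-0.229, 0.973, -0.0, -0.0]
force: [-0.8, -0.9, 2.1]
opening: -0.0001
grip_force: 1.3
```

```bash
python3 chk.py
```

```text
[0.54318153 0.00941006 0.01618123] [-0.55504438  0.0353584   2.5843693 ] 229 295 202
```

Emit:
servo_tool --linear '[[0,0,1],[0,0,2],[0,0,3],[0,0,4],[0,0,5],[0,0,6],[0,0,6]]' --angular '[[0,0,0],[0,0,0],[0,0,0],[0,0,0],[0,0,0],[0,0,0],[0,0,0]]' --hand '[0,0,0,0,0,0,0]'

```text
time_s: 10.45
position: [0.5432, 0.0094, 0.0102]
orientation: [-0.229, 0.973, -0.0, 0.0]
force: [-0.8, -1.9, 3.8]
opening: 0.0001
grip_force: 2.2
```

```bash
python3 chk.py
```

```text
[0.54322399 0.0094522  0.01030767] [-1.09385209 -0.29222057  4.6832474 ] 229 295 205
```

Emit:
servo_tool --linear '[[0,0,1],[0,0,2],[0,0,2]]' --angular '[[0,0,0],[0,0,0],[0,0,0]]' --hand '[0,0,0]'

```text
time_s: 10.95
position: [0.5432, 0.0094, 0.0083]
orientation: [-0.229, 0.973, -0.0, 0.0]
force: [-2.1, -0.2, 7.3]
opening: 0.0002
grip_force: 3.3
```

```bash
python3 chk.py
```

```text
[0.5432402  0.00940046 0.00838683] [-1.85983634  0.56247672  6.55906292] 229 295 206
```

Force rises about 1 N/mm, which means the red cap is home. I'll lift and go to the white one.

Emit:
servo_tool --linear '[[0,0,-30],[0,0,-80],[0,0,-120],[-15,48,-120],[-29,94,-120],[-43,140,-120],[-57,186,-120],[-70,227,-120],[-70,227,-120],[-70,227,-80],[-70,227,-45],[-70,227,-30]]' --angular '[[0,0,0],[0,0,0],[0,0,0],[0,0,0],[0,0,0],[0,0,0],[0,0,0],[0,0,0],[0,0,0],[0,0,0],[0,0,0],[0,0,0]]' --hand '[0,0,0,0,0,0,0,0,0,0,0,0]'

```text
time_s: 12.35
position: [0.5024, 0.2422, 0.0346]
orientation: [-0.229, 0.973, -0.001, -0.002]
force: [-0.4, 1.5, 0.3]
opening: 0.0002
grip_force: 0.0
```

Run:
```python
from h import *
s=status.get_state();print(s["position"],s["force"],s["time_s"])
t=viewer.read_camera("top");im=t["img"].astype(int);m=im[...,0]-np.maximum(im[...,1],im[...,2])>50
m2=m[200:228,220:248];ys,xs=np.nonzero(m2);print(len(xs),xs.mean()+220,ys.mean()+200)
a=viewer.read_camera("scene");b=viewer.read_camera("wrist")
A=cv2.resize(a["img"][115:215,230:345],None,fx=4,fy=4,interpolation=cv2.INTER_CUBIC)
B=cv2.resize(b["img"][:350,100:],(330,280));B=cv2.copyMakeBorder(B,0,120,0,0,cv2.BORDER_CONSTANT)
cv2.imwrite("pics/c5.png",np.hstack([A,B])[...,::-1])
print([(q["at"],q["p"],ray(b,q["at"],.06)) for q in spotter.boxes_of(b,"white_cap_top")])
```

```text
[0.50238993 0.24215514 0.03458762] [-0.43942845  1.45864868  0.28743193] 12.35
178 233.40449438202248 213.7808988764045
[([260.1, 216.8], 0.59, array([0.49254359, 0.23740444, 0.06      ]))]
```

View pics/c5.png

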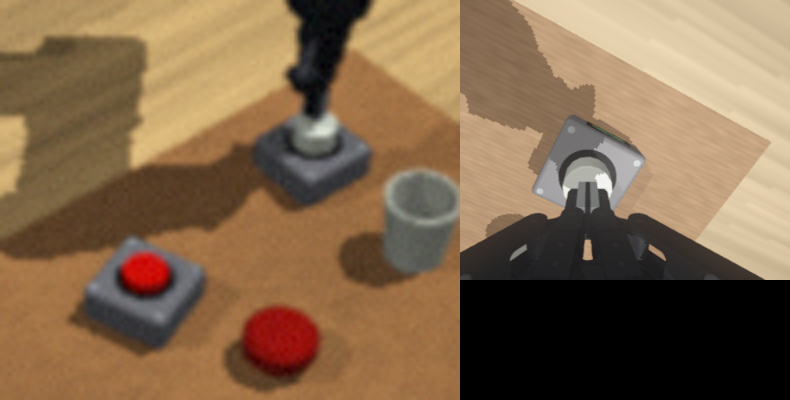

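The left crop shows the red cap visibly low at (145,273), its timer still in place. The white cap is under the fingertips in both crops, around (315,125) and (588,185). Pressing white.

Emit:
servo_tool --linear '[[0,0,7],[0,0,11],[0,0,14],[0,0,16],[0,0,18],[0,0,20],[0,0,22],[0,0,24],[0,0,26],[0,0,28],[0,0,28]]' --angular '[[0,0,0],[0,0,0],[0,0,0],[0,0,0],[0,0,0],[0,0,0],[0,0,0],[0,0,0],[0,0,0],[0,0,0],[0,0,0]]' --hand '[0,0,0,0,0,0,0,0,0,0,0]'

```text
time_s: 13.65
position: [0.5047, 0.244, 0.0101]
orientation: [-0.229, 0.973, 0.0, 0.0]
force: [0.5, -0.7, 5.0]
opening: -0.0002
grip_force: 2.3
```

```bash
python3 chk.py 2>&1 | tail -1;  python3 - <<'E'
from h import *
F=[]
for i in range(4): viewer.read_camera("top");s=status.get_state();F.append(s["force"])
print(s["position"],np.mean(F,0))
E
```

```text
ValueError: zero-size array to reduction operation minimum which has no identity
[0.50466425 0.2439398  0.01036016] [0.65089701 0.02269728 4.09385829]
```

Emit:
servo_tool --linear '[[0,0,1],[0,0,2],[0,0,2]]' --angular '[[0,0,0],[0,0,0],[0,0,0]]' --hand '[0,0,0]'

```text
time_s: 14.35
position: [0.5047, 0.244, 0.0083]
orientation: [-0.229, 0.973, 0.0, 0.0]
force: [0.1, -0.3, 6.3]
opening: 0.0001
grip_force: 3.3
```

```bash
cat > f.py <<'E'
from h import *
F=[]
for i in range(4): viewer.read_camera("top");s=status.get_state();F.append(s["force"])
print(s["position"],np.mean(F,0),s["time_s"])
E
python3 f.py
```

```text
[0.50469859 0.2439602  0.00844644] [-0.18081172  0.12075904  6.53578118] 14.55
```

White is home too. Now I'll lift and go to blue, keeping high.

Emit:
servo_tool --linear '[[0,0,-30],[0,0,-80],[0,0,-120],[21,-40,-120],[42,-80,-120],[64,-121,-120],[85,-162,-120],[107,-203,-120],[128,-243,-120],[149,-284,-120],[171,-325,-120],[192,-366,-120]]' --angular '[[0,0,0],[0,0,0],[0,0,0],[0,0,0],[0,0,0],[0,0,0],[0,0,0],[0,0,0],[0,0,0],[0,0,0],[0,0,0],[0,0,0]]' --hand '[0,0,0,0,0,0,0,0,0,0,0,0]'

```text
time_s: 15.75
position: [0.4948, -0.171, 0.1275]
orientation: [-0.229, 0.973, 0.0, -0.001]
force: [1.7, 0.9, 0.4]
opening: 0.0002
grip_force: 0.0
```

Emit:
servo_tool --linear '[[22,-40,0],[42,-80,0],[42,-80,0],[42,-80,35],[42,-80,65],[42,-80,85],[42,-80,90],[42,-80,90]]' --angular '[[0,0,0],[0,0,0],[0,0,0],[0,0,0],[0,0,0],[0,0,0],[0,0,0],[0,0,0]]' --hand '[0,0,0,0,0,0,0,0]'

```text
time_s: 16.55
position: [0.4934, -0.2593, 0.0373]
orientation: [-0.229, 0.973, 0.001, -0.001]
force: [-0.4, -0.8, 0.4]
opening: -0.0001
grip_force: 0.0
```

```bash
python3 f.py
python3 - <<'E'
from h import *
a=viewer.read_camera("scene");b=viewer.read_camera("wrist")
A=cv2.resize(a["img"][115:265,130:345],(516,360),interpolation=cv2.INTER_CUBIC)
B=cv2.resize(b["img"][:350,100:],(280,238));B=cv2.copyMakeBorder(B,0,122,0,0,cv2.BORDER_CONSTANT)
cv2.imwrite("pics/c6.png",np.hstack([A,B])[...,::-1])
E
```

```text
[ 0.49508351 -0.25977386  0.03941552] [ 0.25397572 -0.000712    0.18040828] 16.75
```

View pics/c6.png

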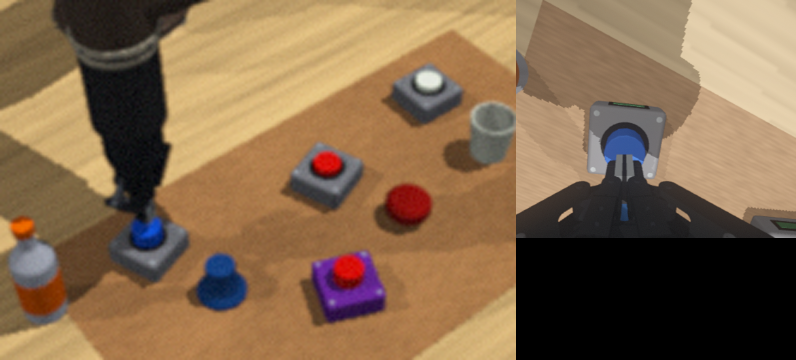

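Red (327,163) and white (428,80) are both down, and the fingertips are over the blue cap at (148,225), clear of the can. Pressing blue.

Emit:
servo_tool --linear '[[0,0,8],[0,0,12],[0,0,15],[0,0,17],[0,0,19],[0,0,21],[0,0,23],[0,0,25],[0,0,27],[0,0,29],[0,0,29]]' --angular '[[0,0,0],[0,0,0],[0,0,0],[0,0,0],[0,0,0],[0,0,0],[0,0,0],[0,0,0],[0,0,0],[0,0,0],[0,0,0]]' --hand '[0,0,0,0,0,0,0,0,0,0,0]'

```text
time_s: 17.95
position: [0.4941, -0.2597, 0.0091]
orientation: [-0.229, 0.973, 0.0, -0.0]
force: [-0.9, 1.1, 5.2]
opening: 0.0003
grip_force: 2.9
```

```bash
python3 f.py
```

```text
[ 0.49408491 -0.25974783  0.0092962 ] [-2.79515791  1.9147185   5.4659425 ] 18.15
```

Emit:
servo_tool --linear '[[0,0,1],[0,0,1],[0,0,-30],[0,0,-80],[0,0,-130],[0,0,-150],[0,0,-150],[0,0,-150],[0,0,-150]]' --angular '[[0,0,0],[0,0,0],[0,0,0],[0,0,0],[0,0,0],[0,0,0],[0,0,0],[0,0,0],[0,0,0]]' --hand '[0,0,0,0,0,0,0,0,0]'

```text
time_s: 19.05
position: [0.4935, -0.2596, 0.1578]
orientation: [-0.229, 0.973, 0.001, -0.001]
force: [0.2, -0.8, -1.2]
opening: 0.0002
grip_force: 0.0
```

```bash
python3 f.py
python3 - <<'E'
from h import *
a=viewer.read_camera("scene")
A=cv2.resize(a["img"][115:265,130:345],(774,540),interpolation=cv2.INTER_CUBIC)
cv2.imwrite("pics/c7.png",A[...,::-1])
E
```

```text
[ 0.49375517 -0.25967374  0.15807174] [-0.27011977 -0.11098149 -0.2894245 ] 19.25
```

View pics/c7.png

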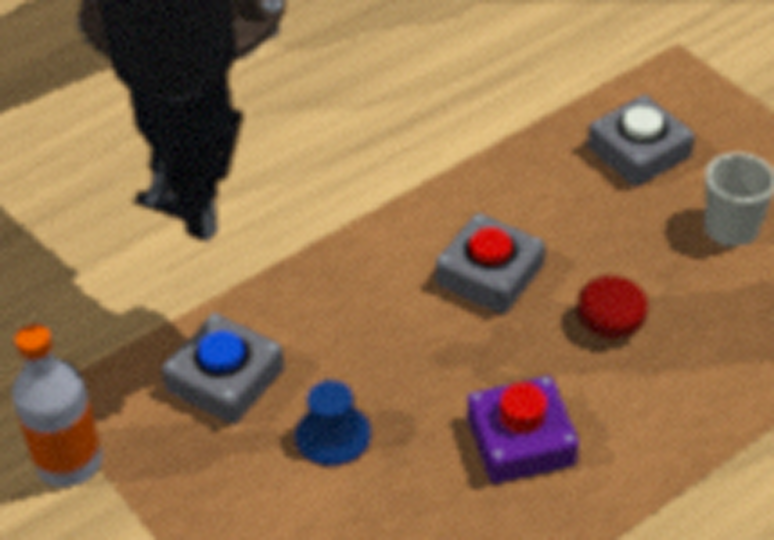

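All three caps are down: red (491,246), white (643,122) and blue (221,351). The purple one (523,406) is still up, the other things stand where they were, and the hand is clear.

```bash
python3 -c "
from cell import ticket;print(ticket.sign_off())"
```

```text
the job is handed in; nothing more can be done
None
```

The red, white and blue caps were pressed down in that order at about 6 N measured each and stayed down; nothing else was touched, the hand is clear, and the job is handed in (no verdict was returned).

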